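Charging the varnish jar with resin lumps

ROBOT

A 7-joint arm with a two-finger parallel gripper is mounted at the origin on the work surface. World frame = base frame: x ahead of the robot, y to its left, z up, the work surface at z = 0. Lengths are in m, angles in rad, forces in N, time in s.
With the tool pointing down it reaches from about 0.35 to 0.9 m from the base axis. Payload 8.1 kg.
Tool frame: the origin (TCP) lies at the very end of the fingers, on their centre line; the grasp point (between the pads) lies 19 mm behind it (arm.tcp_to_grasp is the z of the grasp point in the tool frame, in m); z points along the fingers, y is the line along which they close (so a half turn about z gives the same grasp; the last joint's range is limited). The gripper opens to 92 mm and grips with 3 to 60 N. Pads are 19 mm wide; open, the fingers measure 130 mm over their backs; the gripper's body (75 mm by 190 mm) begins 47 mm behind the grasp point.
Start: joints at [1.042, 0.434, 0.025, 1.573, -0.012, 1.134, -0.075], TCP at [0.258, -0.569, 0.227] pointing down, gripper open.
Joint ranges: [-2.62, 2.62], [-0.44, 2.09], [-1.27, 1.32], [0.08, 2.57], [-1.32, 4.46], [0.12, 2], [-2.74, 2.74]. Speed limits (rad/s): [2.22, 2.22, 3.01, 3.01, 3.14, 3.14, 3.14].

INTERFACE

Orientations are given as a rotation vector (axis times angle).
In Python, from cell import readout, vision, sign_off, arm gives the robot as it stands. The module is installed in compiled form; this text tells all that it offers.
- The arm moves only by the shell command python3 -m creep 'ROWS' [FORCE]. ROWS is JSON, a list of rows, each a list of 5 numbers: the shift along the tool's x, y, z in units of 4 cm (1.0 is 4 cm), then the turn about the tool's z in units of 4 degrees (1.0 is 4 degrees), then the opening, from 0 (shut) to 1 (fully open). A call has 1 to 12 rows; each row shifts and turns the commanded pose from where the row before left it, along the tool's axes as they then stand; what a row does not reach is not made up. A row lasts 1/8 s, in which the tool goes at most 62.5 mm and 10.7 degrees, less where a joint would pass 70% of its speed; a pose out of reach is approached as far as the arm can. A call with a number of a shift or a turn outside -1 to 1 is refused whole. A call with a gripper value outside its range is refused whole. The fingers move at their own pace and stop on an object; FORCE is the grip in N (left out, the last holds). Time passes only in rows, so rows that do not move let the fingers close. It gives the time, the measured TCP pose, the force, the opening and the grip force at its end, in the units of the state.
- readout.observe(): the state, without advancing time (a new reading comes with each control period).
- vision.get_image(name): name is "scene" or "side" or "wrist"; returns a dict with "pixels" (480x640x3 uint8, blue, green, red), "z_map" (480x640 float32, m along the optical axis (not along the pixel's ray), 0 where there is no reading), "camera_matrix" (3x3 intrinsics, pixels), "k1" (the pictures are not rectified: a ray, as slopes to the right and down, at radius r is drawn at 1 + k1 r^2 times it, then the intrinsics apply), "position" and "rotation" of the camera in the world. Camera axes: x right, y up, looking along -z (the intrinsics and any distortion apply to the point x, -y, -z); pixel columns grow to the right and rows downward; lengths in m; the calibration is good to about 2 mm. A picture is of the moment at which its call begins.
- sign_off(): hands the job in; it is judged then, once.
The state is a dict: "clock": time; "joints": joint angles; "dq": joint speeds; "joint_efforts": joint torques, N m; "position": TCP position; "ee_rot": TCP orientation; "force": force on the tool from outside, world axes, zero at the start; "ft_torque": the same for the moment, N m; "width": opening from 0.0 (shut) to 1.0 (fully open); "gripper_force": force on a finger pad.
Only numpy, scipy, OpenCV 4.12 (cv2) and the standard library are available. Lean on these libraries where they do the work, as an engineer would, in place of code of your own. Each camera call takes 0.05 s, during which the arm holds its last target. There are 200 camera calls.

TASK

Switch the fume extraction on by flipping the two green toggles fully over, leaving the grey ones as they are. Then pick up the scoop by its handle and pour all six resin lumps through the funnel into the jar, spilling none and leaving jar and funnel standing in place; free any lump that sticks in the funnel. Finally set the empty scoop down flat on the table and let go, with the other things on the bench undisturbed.

Things in the scene. Friction and masses are not known exactly. Their poses are not given: they have to be found in the camera images.
- scoop: Steel scoop, 0.28 kg: flat tray 130 long (x) by 70 wide (y), floor 4 thick, side walls 40 high, 3 thick, back wall 44. Front (+x) end open, no lip: lumps stay on a level floor, slide out tipped 40 degrees or more. Origin: centre of its underside. Black bar handle 110 long, 12 thick, 26 wide (y), from the back wall 28 above the underside, rising towards -x at 50 degrees above level.
- scoop_grip (a point): Point on the handle's centreline 78 mm from its lower end and 32 mm before its upper end, 88 mm above the scoop's underside, 116 mm behind its origin. Axes as the scoop's; the handle runs along (-cos 50, 0, sin 50) in them.
- jar: Narrow clear glass jar, 76 mm outside diameter, 67 mm inside, 125 mm tall, floor 6 mm thick, about 0.5 kg, loose on the table. Origin: centre of its underside, z up.
- funnel: Translucent blue funnel resting loose (0.12 kg) in the jar's mouth: spout 30 mm long, 59 outside, 53 inside diameter, then a 50 degree cone to a 142 mm mouth; 79 tall. Origin: centre of the spout's lower end, 34 mm below the jar's rim. Lumps arriving together can bridge across the spout; jogging the funnel or poking them gently from above frees them.
- funnel_mouth (a point): Centre of the funnel's mouth in the plane of its rim, 79 mm above the funnel's origin, about 170 mm above the table.
- bank: White switch panel fixed to the table, 110 (x) by 215 (y) by 20 mm high, carrying five toggles 40 mm apart in a row along its y. Origin: centre of its underside. Off is towards its -x edge, on towards its +x edge (the edge with the grey stripe).
- green1 (a joint): Toggle with a green ball tip; starts off. Radians: 0 fully off (leaning 26 degrees to the panel's -x), 0.9 fully on (leaning 26 degrees to its +x). Stiff: pushing the tip takes about 3 N, and it stays where it is left; hard stops at both ends.
- green1_tip (a point): Centre of that toggle's green ball (18 mm diameter) at the end of a 60 mm steel stalk 10 mm thick; the stalk's pivot is 32 mm above the table, so the ball is 86 mm above it at either end of its travel.
- green2 (a joint): Toggle with a green ball tip; starts off. Radians: 0 fully off (leaning 26 degrees to the panel's -x), 0.9 fully on (leaning 26 degrees to its +x). Stiff: pushing the tip takes about 3 N, and it stays where it is left; hard stops at both ends.
- green2_tip (a point): Centre of that toggle's green ball (18 mm diameter) at the end of a 60 mm steel stalk 10 mm thick; the stalk's pivot is 32 mm above the table, so the ball is 86 mm above it at either end of its travel.
- grey1_tip (a point): Centre of the grey ball (18 mm diameter) of a toggle built like the green ones, to be left as it is; it starts off.
- grey2_tip (a point): Centre of the grey ball (18 mm diameter) of a toggle built like the green ones, to be left as it is; it starts on.
- grey3_tip (a point): Centre of the grey ball (18 mm diameter) of a toggle built like the green ones, to be left as it is; it starts on.
- lump0: Hard amber resin lump, a chunky block about 23 by 20 by 19 mm (the largest 25 long), 14 g. It starts in the scoop. Origin: its middle.
- lump1: Hard amber resin lump, a chunky block about 23 by 20 by 19 mm (the largest 25 long), 14 g. It starts in the scoop. Origin: its middle.
- lump2: Hard amber resin lump, a chunky block about 23 by 20 by 19 mm (the largest 25 long), 14 g. It starts in the scoop. Origin: its middle.
- lump3: Hard amber resin lump, a chunky block about 23 by 20 by 19 mm (the largest 25 long), 14 g. It starts in the scoop. Origin: its middle.
- lump4: Hard amber resin lump, a chunky block about 23 by 20 by 19 mm (the largest 25 long), 14 g. It starts in the scoop. Origin: its middle.
- lump5: Hard amber resin lump, a chunky block about 23 by 20 by 19 mm (the largest 25 long), 14 g. It starts in the scoop. Origin: its middle.
- amber_bottle: Bystander: amber bottle with green cap, 60 mm diameter, 120 mm tall. Origin: centre of its underside.
- tin: Bystander: green tin, 84 mm diameter, 85 mm tall. Origin: centre of its underside.
- beaker: Bystander: glass beaker, 70 mm diameter, 85 mm tall. Origin: centre of its underside.
- brush: Bystander: wooden brush, 180 mm long, lying flat. Origin: under its middle.
- plate: Bystander: dark metal printing plate 100 x 75 x 9 mm lying flat. Origin: centre of its underside.

How it is judged:
On the way, in this order (a step that is already met when the one before it is completed fails the run):
1. Both green toggles are on (beyond 0.75 rad) (value of joint each of green1, green2 above 0.75 rad), for 0.2 s.
2. The scoop is lifted (underside 80 mm up) with all six lumps still in it (height (world z) of scoop above 0.08 m and distance between each of lump0, lump1, lump2, lump3, lump4, lump5 and scoop below 0.095 m), for 0.1 s.
3. All six lumps are in the jar, below the spout, with the funnel still in its mouth (horizontal distance between each of lump0, lump1, lump2, lump3, lump4, lump5 and jar below 0.034 m and z of each of lump0, lump1, lump2, lump3, lump4, lump5 in the frame of jar below 0.09 m and horizontal distance between funnel and jar below 0.012 m and angle between funnel's own z axis and vertical below 0.2 rad and z of funnel in the frame of jar below 0.1 m), for 0.2 s.
At the end, for the whole second after the job is handed in: Green toggles past 0.75 rad, grey tips within 12 mm of their starts; six lumps at rest in the jar below the spout; funnel in the jar's mouth (12 mm, 0.2 rad); jar upright, within 50 mm of its start; scoop flat on the table (0.1 rad, underside under 12 mm), at rest, released (all of step 1 and all of step 3 and linear speed of each of lump0, lump1, lump2, lump3, lump4, lump5 below 0.05 m/s and distance of each of grey1_tip, grey2_tip, grey3_tip from where it was at the start of the episode below 0.012 m and angle between each of jar, scoop's own z axis and vertical below 0.1 rad and distance of jar from where it was at the start of the episode below 0.05 m and height (world z) of scoop below 0.012 m and linear speed of scoop below 0.02 m/s); the robot touches nothing.
It fails at once if A lump is spilled on the table ((height (world z) of lump0 below 0.05 m and horizontal distance between lump0 and jar above 0.055 m and distance between lump0 and scoop above 0.11 m) or (height (world z) of lump1 below 0.05 m and horizontal distance between lump1 and jar above 0.055 m and distance between lump1 and scoop above 0.11 m) or (height (world z) of lump2 below 0.05 m and horizontal distance between lump2 and jar above 0.055 m and distance between lump2 and scoop above 0.11 m) or (height (world z) of lump3 below 0.05 m and horizontal distance between lump3 and jar above 0.055 m and distance between lump3 and scoop above 0.11 m) or (height (world z) of lump4 below 0.05 m and horizontal distance between lump4 and jar above 0.055 m and distance between lump4 and scoop above 0.11 m) or (height (world z) of lump5 below 0.05 m and horizontal distance between lump5 and jar above 0.055 m and distance between lump5 and scoop above 0.11 m)).
It fails at once if The funnel is knocked or lifted out of the jar's mouth (z of funnel in the frame of jar above 0.115 m or horizontal distance between funnel and jar above 0.04 m).
It fails at once if A grey toggle is shifted (tip moved more than 12 mm) (distance of any of grey1_tip, grey2_tip, grey3_tip from where it was at the start of the episode above 0.012 m).
It fails at once if A bystander (bottle, tin, beaker, brush or plate) is shifted by more than 30 mm (distance of any of amber_bottle, tin, beaker, brush, plate from where it was at the start of the episode above 0.03 m).
It also fails if it takes over 72 s, if anything falls off the work surface, if the arm or the gripper's body presses on something with over 40 N, if the wrist force passes 120 N, or if a joint passes its speed limit or range.

## Working session

There is one attempt and no reset: what is moved stays moved. The work goes in short steps, Python scripts to look and compute and a shell command to move; the robot and the scene stay as the last step left them, time stands still between calls to the robot, and variables do not carry over. Pictures are saved under pics/ and viewed, at most 10 in all, crops included, and the job is handed in when it is done.

```bash
mkdir -p pics; cat > h.py <<'E'
import numpy as np, cv2
from cell import readout, vision
from scipy.spatial.transform import Rotation as R
def grab(n):
    d=vision.get_image(n); cv2.imwrite(f'pics/{n}_{readout.observe()["clock"]:.2f}.png',d["pixels"]); return d
def mat(d):
    r=np.array(d["rotation"]); return r if r.shape==(3,3) else (R.from_quat(r).as_matrix() if r.size==4 else R.from_rotvec(r).as_matrix())
def rays(d,uv):
    uv=np.asarray(uv,float).reshape(-1,1,2); K=np.array(d["camera_matrix"])
    p=cv2.undistortPoints(uv,K,np.array([d["k1"],0,0,0.]))[:,0]
    return np.c_[p[:,0],-p[:,1],-np.ones(len(p))]
def pts(d,uv,z=None):   # depth points, or on plane z
    r=rays(d,uv); w=r@mat(d).T; o=np.array(d["position"])
    if z is None:
        uv=np.asarray(uv).reshape(-1,2).astype(int); s=d["z_map"][uv[:,1],uv[:,0]][:,None]
    else: s=((z-o[2])/w[:,2])[:,None]
    return o+w*s
def cloud(d):
    v,u=np.mgrid[0:480,0:640]; uv=np.c_[u.ravel(),v.ravel()]
    return pts(d,uv).reshape(480,640,3)
E
python3 - <<'E'
from h import *
s=readout.observe(); print({k:np.round(v,3) for k,v in s.items()}); print(R.from_rotvec(s["ee_rot"]).as_matrix().round(3))
a=grab("scene"); b=grab("side"); 
for d in(a,b): print(np.round(d["position"],3),mat(d).round(3).tolist(),d["k1"],np.array(d["camera_matrix"]).round(1).tolist(),(d["z_map"]==0).mean())
E
ls pics
```

```text
{'clock': np.float64(0.0), 'joints': array([ 1.042,  0.435,  0.025,  1.574, -0.012,  1.134, -0.075]), 'dq': array([-0.001, -0.001,  0.   ,  0.002,  0.   ,  0.001, -0.001]), 'joint_efforts': array([ 1.0000e-03, -6.6787e+01,  9.8500e-01, -3.1445e+01, -6.0000e-02,
        4.3000e-02,  0.0000e+00]), 'position': array([ 0.258, -0.569,  0.226]), 'ee_rot': array([-3.069e+00, -6.630e-01,  1.000e-03]), 'force': array([-0.488,  0.778, -0.99 ]), 'ft_torque': array([-0.026,  0.027,  0.017]), 'gripper_force': np.float64(0.0), 'width': np.float64(0.999)}
[[ 0.911  0.413 -0.001]
 [ 0.413 -0.911  0.001]
 [-0.    -0.002 -1.   ]]
[ 1.091 -0.484  0.849] [[0.683, -0.516, 0.517], [0.73, 0.481, -0.484], [0.001, 0.709, 0.706]] 0.025248876071204553 [[475.0, 0.0, 324.8], [0.0, 475.0, 233.5], [0.0, 0.0, 1.0]] 0.003857421875
[0.099 0.521 0.673] [[-0.76, 0.396, -0.516], [-0.65, -0.483, 0.587], [-0.017, 0.781, 0.625]] -0.09844368513493344 [[448.2, 0.0, 312.0], [0.0, 448.2, 243.0], [0.0, 0.0, 1.0]] 0.003932291666666666
scene_0.05.png
side_0.10.png
```

View pics/scene_0.05.png

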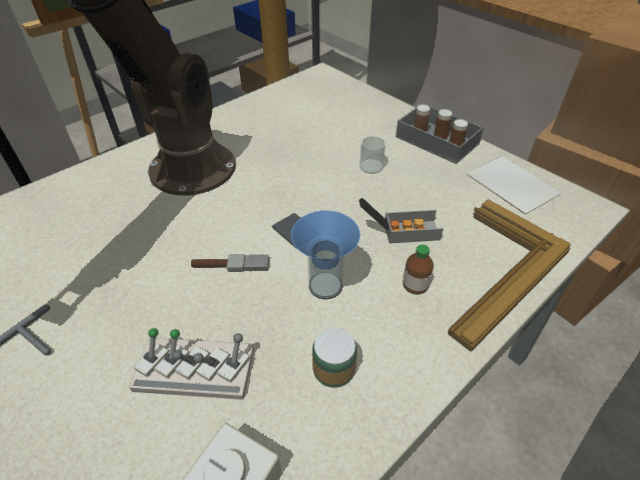

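View pics/side_0.10.png

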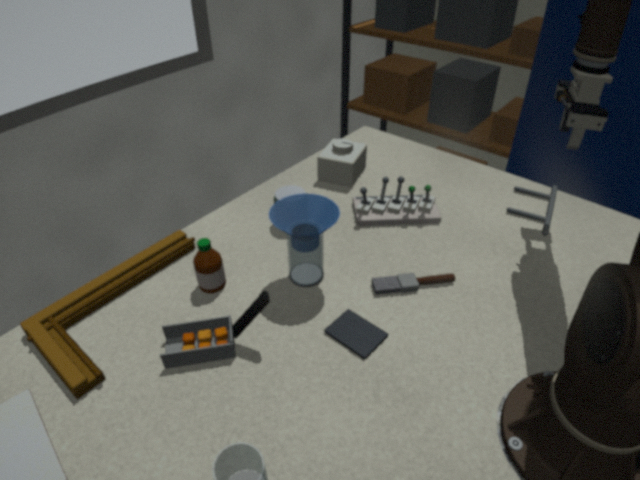

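Scene picture: green tips (153,333),(175,334), grey stripe (190,387), jar/funnel (325,245), scoop (413,227) with handle top (363,203). Side picture: greens (411,189),(428,189), greys (364,192),(384,181),(400,182); scoop (200,340), handle top (267,295); funnel (303,215).

```bash
cat > m1.py <<'E'
from h import *
D={n:grab(n) for n in("scene","side")}
def comps(m,amin=15):
    n,l,s,c=cv2.connectedComponentsWithStats(m.astype(np.uint8)); return [(c[i],l==i,s[i,4]) for i in range(1,n) if s[i,4]>=amin]
def tri(p,q):
    A,B=[],[]
    for n,x in (("scene",p),("side",q)):
        d=D[n]; w=(rays(d,[x])@mat(d).T)[0]; w/=np.linalg.norm(w); P=np.eye(3)-np.outer(w,w); A.append(P);B.append(P@np.array(d["position"]))
    X=np.linalg.lstsq(sum(A),sum(B),rcond=None)[0]
    return X,np.linalg.norm(A[0]@X-B[0])
H={n:cv2.cvtColor(d["pixels"],cv2.COLOR_BGR2HSV) for n,d in D.items()}
for n in D:
    h,C=H[n],cloud(D[n])
    print(n)
    for nm,lo,hi in(("green",(50,100,40),(80,255,255)),("blue",(100,90,60),(118,255,255)),("lump",(8,150,120),(25,255,255))):
        for c,m,a in comps(cv2.inRange(h,lo,hi)>0):
            x=np.median(C[m],0)
            if .1<x[0]<1 and -.9<x[1]<.4 and x[2]>-.02: print(nm,c.round(1),a,x.round(3))
    # dark handle
    for c,m,a in comps((h[...,2]<45)&(C[...,2]>.03)&(C[...,2]<.13)&(C[...,0]>.35)&(C[...,1]>-.3),20):
        v=C[m]; print("dark",c.round(1),a,np.percentile(v,[2,50,98],axis=0).round(3).tolist())
    # bank tips: points 80-97 mm
    m=(C[...,2]>.074)&(C[...,2]<.1)&(C[...,0]>.4)&(C[...,0]<.9)&(C[...,1]<-.2)&(C[...,1]>-.75)
    for c,m,a in comps(m,12): print("tip",c.round(1),a,C[m].mean(0).round(4),C[m][:,2].max().round(3),D[n]["pixels"][m].mean(0).round())
    for nm,lo,hi in(("rim",.163,.18),("low",.015,.026)):
      m=(C[...,2]>lo)&(C[...,2]<hi)&(C[...,0]>.4)&(C[...,0]<.95)&(C[...,1]<.25)&(C[...,1]>-.75)
      for c,mm,a in comps(m,60): print(nm,c.round(1),a,np.percentile(C[mm],[1,50,99],axis=0).round(3).tolist())
E
python3 m1.py
```

```text
scene
green [422.2 250. ] 112 [0.732 0.133 0.119]
green [152.6 332.4] 54 [ 0.509 -0.376  0.093]
green [174.1 333.5] 55 [ 0.536 -0.349  0.091]
blue [325.1 232.8] 2353 [0.568 0.008 0.149]
lump [418.6 222.8] 63 [0.616 0.283 0.022]
lump [394.5 223.2] 41 [0.578 0.238 0.021]
lump [407.  224.2] 69 [0.6   0.258 0.022]
tip [153.3 333.1] 93 [ 0.5079 -0.3758  0.0887] 0.096 [ 79. 116.  74.]
tip [174.5 334.1] 89 [ 0.5363 -0.3481  0.0882] 0.096 [ 77. 116.  72.]
tip [237.3 338.7] 96 [ 0.6242 -0.2687  0.0876] 0.097 [106. 110. 107.]
tip [177.5 354.8] 93 [ 0.5803 -0.3671  0.0908] 0.097 [ 98. 100.  96.]
tip [198.5 357.3] 82 [ 0.6099 -0.3423  0.0901] 0.097 [103. 105. 100.]
tip [236.3 454.5] 2349 [ 0.789  -0.3893  0.0798] 0.1 [188. 194. 190.]
tip [213.8 470.6] 12 [ 0.7929 -0.4294  0.0992] 0.1 [204. 205. 200.]
rim [325.4 228.4] 466 [[0.522, -0.085, 0.163], [0.57, 0.007, 0.166], [0.661, 0.053, 0.17]]
low [393.2 222.2] 68 [[0.555, 0.228, 0.015], [0.573, 0.239, 0.021], [0.586, 0.249, 0.025]]
low [402.6 235.8] 99 [[0.577, 0.192, 0.015], [0.622, 0.219, 0.02], [0.645, 0.248, 0.026]]
low [248.  261.2] 362 [[0.40
[... 2141 characters left out ...]
87, 0.015], [0.765, -0.363, 0.02], [0.83, -0.342, 0.026]]
low [395.3 212.4] 1050 [[0.462, -0.426, 0.015], [0.553, -0.317, 0.02], [0.674, -0.237, 0.025]]
low [157.3 255.1] 231 [[0.874, 0.085, 0.02], [0.882, 0.169, 0.023], [0.888, 0.249, 0.026]]
low [163.5 260.3] 295 [[0.853, 0.083, 0.015], [0.857, 0.171, 0.021], [0.862, 0.247, 0.025]]
low [307.2 277.8] 126 [[0.551, -0.033, 0.015], [0.563, 0.011, 0.021], [0.604, 0.022, 0.026]]
low [390.6 281.1] 495 [[0.4, -0.148, 0.015], [0.427, -0.099, 0.019], [0.462, -0.063, 0.023]]
low [212.7 284.6] 102 [[0.697, 0.114, 0.015], [0.704, 0.15, 0.021], [0.739, 0.167, 0.025]]
low [213.2 330.4] 340 [[0.586, 0.2, 0.015], [0.607, 0.229, 0.022], [0.64, 0.25, 0.026]]
```

```bash
python3 -m creep '[[0.96,-0.14,-0.1,0,0.24],[0.96,-0.14,-0.1,0,0.24],[0.96,-0.14,-0.1,0,0.24],[0.96,-0.14,-0.1,0,0.24],[0.96,-0.14,0,0,0.24],[0.96,-0.14,0,0,0.24],[0.96,-0.14,0,0,0.24],[0.96,-0.14,0,0,0.24],[0,0,0,0,0.24]]' 10; python3 -m creep '[[0,0,0,1,0.24],[0,0,0,1,0.24],[0,0,0,1,0.24],[0,0,0,1,0.24],[0,0,0,1,0.24],[0,0,0,1,0.24],[0,0,0,1,0.24],[0,0,0,1,0.24],[0,0,0,1,0.24],[0,0,0,1,0.24],[0,0,0,1,0.24],[0,0,0,1,0.24]]';  python3 -m creep '[[0,0,0,1,0.24],[0,0,0,1,0.24],[0,0,0,1,0.24],[0,0,0,1,0.24],[0,0,0,1,0.24],[0,0,0,0,0.24]]'
python3 - <<'E'
from h import *
d=grab("wrist"); C=cloud(d); print(d["position"],mat(d).round(2).tolist())
m=((C[...,2]>.076)&(C[...,2]<.1)).astype(np.uint8)
n,l,s,c=cv2.connectedComponentsWithStats(m)
for i in range(1,n):
    if s[i,4]>60: print(c[i].round(1),s[i,4],C[l==i].mean(0).round(4),d["pixels"][l==i].mean(0).round(),pts(d,[c[i]],.086).round(4))
m=((C[...,2]>.012)&(C[...,2]<.026)).astype(np.uint8); q=C[m>0][:,:2].astype(np.float32); print(cv2.minAreaRect(q))
E
ls pics
```

```text
clock: 1.32
position: [0.5227, -0.3979, 0.2422]
ee_rot: [-3.067, -0.672, -0.002]
force: [0.2, -0.7, 0.3]
width: 0.238
gripper_force: 0.0
clock: 2.82
position: [0.5184, -0.4023, 0.2426]
ee_rot: [3.074, -0.648, -0.001]
force: [-0.5, 0.1, 0.3]
width: 0.247
gripper_force: 0.0
clock: 3.58
position: [0.5186, -0.4021, 0.2426]
ee_rot: [2.916, -1.168, -0.001]
force: [-0.3, -0.2, 0.0]
width: 0.244
gripper_force: 0.0
[ 0.57830637 -0.4585899   0.40102674] [[-0.69, 0.69, 0.22], [-0.72, -0.66, -0.21], [-0.0, -0.31, 0.95]]
[84.1 16.2] 2649 [ 0.7524 -0.3798  0.08  ] [142. 145. 142.] [[ 0.7492 -0.3812  0.086 ]]
[200.4 193.2] 376 [ 0.6042 -0.345   0.0925] [78. 77. 73.] [[ 0.6047 -0.3426  0.086 ]]
[246.7 199.3] 359 [ 0.5741 -0.3695  0.0937] [79. 78. 73.] [[ 0.574  -0.3672  0.086 ]]
[132.5 238.7] 429 [ 0.6187 -0.2708  0.0899] [76. 75. 72.] [[ 0.6192 -0.2684  0.086 ]]
[268.3 247.4] 364 [ 0.5317 -0.3507  0.0906] [48. 88. 32.] [[ 0.531  -0.3491  0.086 ]]
[313.7 249.4] 356 [ 0.5029 -0.3785  0.0912] [48. 88. 32.] [[ 0.5016 -0.3771  0.086 ]]
((0.4764319658279419, -0.3673723340034485), (0.6751505136489868, 0.43966877460479736), 40.0526237487793)
scene_0.05.png
scene_0.15.png
side_0.10.png
side_0.20.png
wrist_3.62.png
```

View pics/wrist_3.62.png

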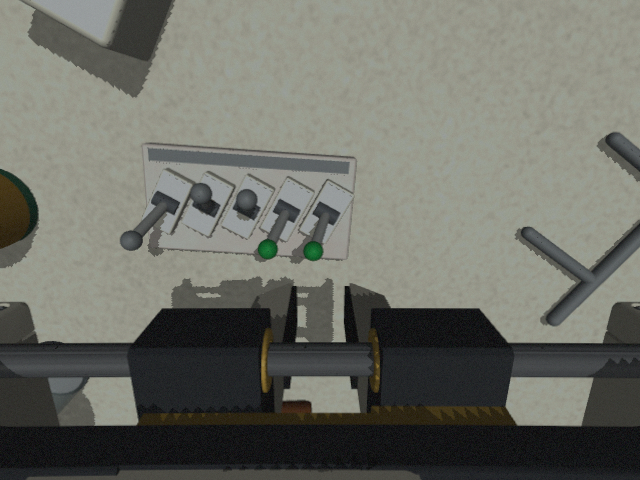

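The wrist picture shows the panel with green tips (268,247),(314,249). The slots are slanted, so the toggles swing along about (0.26,-0.965), not along the panel's x. I'll push with closed fingers along that line, starting with green2.

```bash
python3 -m creep '[[0,0,0,-1,0],[0,0,0,-1,0],[0,0,0,-1,0],[0,0,0,-1,0],[0,0,0,-1,0],[0,0,0,-1,0],[0,0,0,-1,0],[0,0,0,-1,0],[0,0,0,-1,0],[0,0,0,-1,0],[0,0,0,-1,0],[0,0,0,-1,0]]'; python3 -m creep '[[0,0,0,-0.9,0],[0,0,0,-0.9,0],[0,0,0,-0.9,0],[0.33,-1,0,0,0],[0.33,-1,0,0,0],[0,-0.05,0,0,0],[0,0,1,0,0],[0,0,1,0,0],[0,0,0,0,0]]'
```

```text
clock: 5.12
position: [0.519, -0.4019, 0.2427]
ee_rot: [3.139, 0.126, -0.0]
force: [-0.9, -0.6, -0.3]
width: 0.006
gripper_force: 0.0
clock: 6.25
position: [0.5211, -0.3156, 0.1601]
ee_rot: [-3.111, -0.415, 0.008]
force: [0.6, 0.1, 0.4]
width: 0.005
gripper_force: 0.0
```

```bash
python3 - <<'E'
from h import *
s=readout.observe(); print(s["position"].round(4) if hasattr(s["position"],'round') else s["position"]); M=R.from_rotvec(s["ee_rot"]).as_matrix(); print(M.round(3))
for n,p in(("start",(.523,-.3157,.081)),):print(n,(M.T@(np.array(p)-s["position"])/.04).round(2))
E
```

```text
[ 0.5211 -0.3156  0.1601]
[[ 0.965  0.262 -0.005]
 [ 0.262 -0.965  0.002]
 [-0.005 -0.003 -1.   ]]
start [0.06 0.02 1.98]
```

```bash
python3 -m creep '[[0.05,0,1,0,0],[0,0,0.97,0,0],[0,0,0,0,0],[0,0.35,0,0,0],[0,0.35,0,0,0],[0,0.35,0,0,0],[0,0.3,0,0,0],[0,0.12,0,0,0],[0,0,0,0,0]]'; python3 - <<'E'
from h import *
d=grab("wrist"); C=cloud(d)
m=((C[...,2]>.076)&(C[...,2]<.104)).astype(np.uint8)
n,l,s,c=cv2.connectedComponentsWithStats(m)
for i in range(1,n):
    if s[i,4]>60: print(c[i].round(1),s[i,4],d["pixels"][l==i].mean(0).round(),pts(d,[c[i]],.086).round(4))
E
```

```text
clock: 7.38
position: [0.543, -0.3749, 0.0879]
ee_rot: [3.11, 0.413, 0.008]
force: [0.2, 0.1, 3.3]
width: 0.007
gripper_force: 1.2
[109.8  67.2] 2430 [83. 83. 78.] [[ 0.6194 -0.2679  0.086 ]]
[288.9 157. ] 1462 [85. 84. 80.] [[ 0.6044 -0.3434  0.086 ]]
[325.4 238.3] 1313 [75. 74. 70.] [[ 0.5738 -0.3678  0.086 ]]
[304.9 292.8] 401 [52. 57. 57.] [[ 0.5452 -0.3655  0.086 ]]
[344.5 295. ] 550 [47. 57. 48.] [[ 0.549 -0.384  0.086]]
```

```bash
python3 -m creep '[[0,-0.1,0,0,0],[0,0,-1,0,0],[0,0,-1,0,0],[0,-1,-1,0,0],[0,-0.4,-0.5,0,0],[0,0,0,0,0]]'; cat > m2.py <<'E'
from h import *
d=grab("wrist"); C=cloud(d)
m=((C[...,2]>.076)&(C[...,2]<.104)).astype(np.uint8)
n,l,s,c=cv2.connectedComponentsWithStats(m)
for i in range(1,n):
    if s[i,4]>60: print(c[i].round(1),s[i,4],d["pixels"][l==i].mean(0).round(),pts(d,[c[i]],.086).round(4))
E
python3 m2.py
```

```text
clock: 8.18
position: [0.5258, -0.3132, 0.2257]
ee_rot: [3.112, 0.418, 0.004]
force: [0.3, -0.7, -0.0]
width: 0.007
gripper_force: 0.0
[ 1.5 49.9] 147 [114. 113. 107.] [[ 0.5897 -0.0596  0.086 ]]
[295.8  91.4] 533 [83. 82. 78.] [[ 0.6195 -0.2676  0.086 ]]
[385.5 139.4] 486 [79. 78. 74.] [[ 0.6043 -0.3428  0.086 ]]
[402.7 185.5] 453 [77. 76. 72.] [[ 0.574  -0.3674  0.086 ]]
[417.8 228.6] 428 [45. 86. 29.] [[ 0.5433 -0.3912  0.086 ]]
[385.2 269.4] 354 [46. 90. 28.] [[ 0.5014 -0.3767  0.086 ]]
```

```bash
python3 -m creep '[[-0.97,0.52,0,0,0],[0,0,1,0,0],[0,0,1,0,0],[0,0,1,0,0],[0,0,0.6,0,0],[0,0,0,0,0],[0,0.35,0,0,0],[0,0.35,0,0,0],[0,0.35,0,0,0],[0,0.3,0,0,0],[0,0.12,0,0,0],[0,0,0,0,0]]';  python3 -m creep '[[0,-0.1,0,0,0],[0,0,-1,0,0],[0,0,-1,0,0],[0,-1,-1,0,0],[0,0,-1,0,1],[0,0,0,0,1]]'; python3 m2.py
```

```text
clock: 9.72
position: [0.5099, -0.4036, 0.0823]
ee_rot: [3.111, 0.413, 0.005]
force: [0.4, 0.9, 1.7]
width: 0.005
gripper_force: 0.3
clock: 10.48
position: [0.4984, -0.3591, 0.244]
ee_rot: [3.11, 0.415, 0.008]
force: [0.7, -0.5, -0.1]
width: 0.172
gripper_force: 0.0
[245.9  38.8] 544 [80. 80. 76.] [[ 0.6193 -0.2673  0.086 ]]
[336.6  87.7] 481 [82. 81. 77.] [[ 0.6046 -0.3429  0.086 ]]
[355.3 135.1] 413 [80. 79. 75.] [[ 0.5741 -0.3676  0.086 ]]
[371.7 179. ] 387 [46. 90. 28.] [[ 0.5434 -0.3913  0.086 ]]
[395.5 219.2] 374 [46. 87. 30.] [[ 0.5154 -0.4221  0.086 ]]
```

Both greens are on, and each moved the expected distance. Next is the scoop.

```bash
python3 -m creep '[[0.3,-1,-0.5,0,1],[0.35,-1,-0.5,0,1],[0.35,-1,0,0,1],[0.35,-1,0,0,1],[0.35,-1,0,0,1],[0.35,-1,0,0,1],[0.35,-1,0,0,1],[0.35,-1,0,0,1],[0.35,-1,0,0,1],[0.35,-1,0,0,1],[0.35,-1,0,0,1],[0.35,-1,0,0,1]]';  python3 -m creep '[[0,0,0,-1,1],[0,0,0,-1,1],[0,0,0,-1,1],[0,0,0,-1,1],[0,0,0,-1,1],[0,0,0,-1,1],[0,0,0,-1,1],[0,0,0,-1,1],[0,0,0,-1,1],[0,0,0,-0.3,1],[0,0,0,0,1]]'; python3 - <<'E'
from h import *
d=grab("wrist"); C=cloud(d); o=readout.observe()
h=cv2.cvtColor(d["pixels"],cv2.COLOR_BGR2HSV)
m=cv2.inRange(h,(8,150,80),(25,255,255)); n,l,s,c=cv2.connectedComponentsWithStats(m)
for i in range(1,n):
    if s[i,4]>60: print(c[i].round(1),s[i,4],np.median(C[l==i],0).round(4))
m=(C[...,2]>.034)&(C[...,2]<.052)&(C[...,0]>.5)&(C[...,1]>.1)&(np.hypot(C[...,0]-.6,C[...,1]-.25)<.12)
print("walls",cv2.minAreaRect(C[m][:,:2].astype(np.float32)),m.sum())
for z0 in np.arange(.035,.125,.01):
    m=(abs(C[...,2]-z0)<.005)&(h[...,2]<60)&(np.hypot(C[...,0]-.545,C[...,1]-.185)<.06)
    if m.sum()>20: print(z0.round(3),m.sum(),C[m].mean(0).round(4),np.ptp(C[m]@[-.785,.62,0]).round(4))
E
ls pics|tail -1
```

```text
clock: 12.02
position: [0.5309, 0.1491, 0.2786]
ee_rot: [3.114, 0.414, -0.003]
force: [0.7, 0.5, -0.6]
width: 1.002
gripper_force: 0.0
clock: 13.4
position: [0.5311, 0.1481, 0.2793]
ee_rot: [-2.82, -1.385, 0.002]
force: [-0.6, 0.3, 0.7]
width: 1.002
gripper_force: 0.0
[627.6  19.4] 885 [0.8657 0.1054 0.0287]
[297.9  38.7] 564 [0.6095 0.2878 0.0231]
[328.7  38.5] 435 [0.6337 0.2694 0.0229]
[299.4  71. ] 462 [0.5925 0.2641 0.0229]
[328.1  71.6] 534 [0.6152 0.2459 0.023 ]
[298.7 103.9] 357 [0.5723 0.2401 0.023 ]
[328.1 103.8] 415 [0.5965 0.2215 0.0232]
[515.7 109.1] 187 [0.7223 0.1149 0.0848]
walls ((0.5996798276901245, 0.2505941390991211), (0.12904712557792664, 0.0706518366932869), 52.0459098815918) 1506
0.035 73 [0.566  0.2163 0.0381] 0.044
0.045 232 [0.5662 0.2072 0.0451] 0.0245
0.055 218 [0.5611 0.2007 0.0551] 0.024
0.065 258 [0.5558 0.1943 0.065 ] 0.0246
0.075 258 [0.5507 0.1876 0.075 ] 0.0242
0.085 276 [0.5454 0.181  0.0849] 0.0246
0.095 299 [0.5403 0.1744 0.0949] 0.0242
0.105 313 [0.5349 0.1677 0.105 ] 0.0246
0.115 372 [0.5293 0.1603 0.1132] 0.0242
wrist_8.22.png
```

```bash
python3 -m creep '[[0.61,-0.22,0,0,1],[0,0,1,0,1],[0,0,1,0,1],[0,0,1,0,1],[0,0,1,0,1],[0,0,0.8,0,1],[0,0,0.46,0,1],[0,0,0,0,1],[0,0,0,0,0.35]]' 60; python3 -m creep '[[0,0,0,0,0],[0,0,0,0,0],[0,0,0,0,0],[0,0,0,0,0],[0,0,0,0,0]]' 60
```

```text
clock: 14.58
position: [0.5397, 0.1734, 0.0703]
ee_rot: [2.819, 1.386, 0.002]
force: [0.6, 0.0, 1.3]
width: 0.931
gripper_force: 0.0
clock: 15.2
position: [0.5392, 0.173, 0.0695]
ee_rot: [2.819, 1.387, -0.0]
force: [-0.3, 0.0, -0.8]
width: 0.397
gripper_force: 0.0
```

```bash
python3 -m creep '[[0,0,0,0,0],[0,0,0,0,0],[0,0,0,0,0],[0,0,0,0,0]]' 60; python3 -m creep '[[0,0,-0.1,0,0],[0,0,-0.1,0,0],[0,0,-0.1,0,0],[0,0,0,0,0],[0,0,0,0,0]]' 60
cat > ang.py <<'E'
# tilt of the handle in the side view, from depth points near the gripper, in the tool x-z plane
from h import *
d=grab("side"); C=cloud(d); o=readout.observe(); p=np.array(o["position"])
M=R.from_rotvec(o["ee_rot"]).as_matrix(); g=p-.019*M[:,2]
L=(C-g)@M[:,[0,1]]; x,y=L[...,0],L[...,1]; z=C[...,2]-g[2]
h=cv2.cvtColor(d["pixels"],cv2.COLOR_BGR2HSV)
# tray: grey points within width, within 0.23 of grip, below
m=(abs(y)<.045)&(np.hypot(x,z)<.23)&(np.hypot(x,z)>.045)&(C[...,2]>.004)&(x>-.12)&(z<.03)
X=np.c_[x[m],z[m]]; r=cv2.minAreaRect(X.astype(np.float32)); print("n",m.sum(),"rect",np.round(r[0],3),np.round(r[1],3),round(r[2],1))
# outer side wall nearest camera
for s in(1,-1):
    q=m&(abs(y-s*.035)<.004)
    if q.sum()>60:
        X=np.c_[x[q],z[q]]; r=cv2.minAreaRect(X.astype(np.float32)); print("wall",s,q.sum(),np.round(r[0],3),np.round(r[1],3),round(r[2],1))
am=cv2.inRange(h,(8,150,80),(25,255,255))>0
k=am&(np.hypot(x,z)<.25); print("amber px",k.sum(),C[k].mean(0).round(3) if k.any() else "")
print("tcp",p.round(4),"F",np.round(o["force"],1),round(float(o["width"]),3),round(float(o["gripper_force"]),1))
E
python3 ang.py; ls -t pics|head -1
```

```text
clock: 15.7
position: [0.5394, 0.1728, 0.0695]
ee_rot: [2.819, 1.386, -0.0]
force: [1.1, -0.6, -0.2]
width: 0.279
gripper_force: 59.9
clock: 16.32
position: [0.5392, 0.173, 0.0815]
ee_rot: [2.819, 1.387, -0.0]
force: [-0.2, -0.6, -4.0]
width: 0.277
gripper_force: 59.9
n 3182 rect [ 0.031 -0.064] [0.304 0.062] 2.2
wall 1 847 [ 0.116 -0.068] [0.044 0.13 ] 88.7
wall -1 1145 [ 0.117 -0.068] [0.046 0.131] 88.6
amber px 1064 [0.759 0.197 0.032]
tcp [0.5391 0.173  0.0814] F [ 0.2  0.  -4.1] 0.279 59.9
side_16.38.png
```

```bash
python3 -m creep '[[0,0,-0.3,0,0],[0,0,-0.5,0,0],[0,0,-0.6,0,0],[0,0,-0.7,0,0],[0,0,-0.7,0,0],[0,0,-0.7,0,0],[0,0,-0.7,0,0],[0,0,-0.7,0,0],[0,0,-0.7,0,0],[0,0,-0.7,0,0],[0,0,-0.5,0,0],[0,0,-0.3,0,0]]' 60; python3 -m creep '[[0,0,0,0,0]]'; python3 ang.py; python3 - <<'E'
from h import *
# funnel rim centre from scene+side at z .17
P=[]
for n in("scene","side"):
    d=grab(n); C=cloud(d)
    m=(abs(C[...,2]-.167)<.004)&(np.hypot(C[...,0]-.59,C[...,1]+.016)<.09); q=C[m][:,:2]; P.append(q)
q=np.vstack(P); 
from scipy.optimize import least_squares
r=least_squares(lambda p:np.hypot(q[:,0]-p[0],q[:,1]-p[1])-p[2],[.59,-.016,.07],loss="soft_l1",f_scale=.003); print("funnel",r.x.round(4),len(q))
E
```

```text
clock: 17.88
position: [0.5391, 0.1733, 0.3672]
ee_rot: [2.818, 1.387, 0.003]
force: [-0.8, -0.1, -3.4]
width: 0.282
gripper_force: 59.9
clock: 18.0
position: [0.5393, 0.1733, 0.3663]
ee_rot: [2.819, 1.387, 0.002]
force: [-0.9, 0.5, -4.2]
width: 0.277
gripper_force: 59.9
n 4870 rect [ 0.104 -0.066] [0.056 0.161] 83.1
wall 1 1463 [ 0.117 -0.066] [0.039 0.13 ] 89.5
wall -1 2437 [ 0.117 -0.068] [0.045 0.131] 88.0
amber px 359 [0.615 0.25  0.318]
tcp [0.5391 0.1731 0.3653] F [ 0.3  0.5 -3.6] 0.276 59.9
funnel [ 0.5902 -0.0159  0.067 ] 939
```

```bash
python3 -m creep '[[-0.13,0.1,0,0,0],[-0.26,0.2,0,0,0],[-0.39,0.3,0,0,0],[-0.52,0.4,0,0,0],[-0.52,0.4,0,0,0],[-0.52,0.4,0,0,0],[-0.52,0.4,0,0,0],[-0.52,0.4,0,0,0],[-0.52,0.4,0,0,0],[-0.52,0.4,0,0,0],[-0.39,0.3,0,0,0],[-0.26,0.2,0,0,0]]' 60; python3 -m creep '[[0,0,0,0,0],[0,0,0,0,0]]' 40;python3 ang.py
```

```text
clock: 19.65
position: [0.5387, -0.0849, 0.3654]
ee_rot: [2.82, 1.384, -0.001]
force: [0.2, 0.3, -2.6]
width: 0.277
gripper_force: 59.9
clock: 19.9
position: [0.539, -0.0818, 0.3655]
ee_rot: [-2.818, -1.388, -0.0]
force: [-0.5, 0.4, -3.2]
width: 0.282
gripper_force: 39.9
n 3356 rect [ 0.098 -0.135] [0.199 0.157] 85.0
wall 1 987 [ 0.103 -0.137] [0.203 0.132] 78.5
wall -1 1662 [ 0.104 -0.137] [0.2   0.133] 79.8
amber px 105 [ 0.614 -0.007  0.319]
tcp [ 0.5391 -0.0817  0.3656] F [ 0.   0.  -3.3] 0.28 39.9
```

```bash
sed -i 's/(C\[...,2\]>.004)/(C[...,2]>.176)/' ang.py; python3 -m creep '[[0,0,0,0,0],[0,0,0,0,0]]' 30;python3 ang.py; python3 -m creep '[[0,0,0,0,0]]' 22;python3 ang.py
```

```text
clock: 20.2
position: [0.5391, -0.0823, 0.3655]
ee_rot: [-2.818, -1.388, -0.0]
force: [1.0, -0.0, -3.8]
width: 0.281
gripper_force: 29.9
n 3136 rect [ 0.103 -0.067] [0.057 0.16 ] 82.5
wall 1 953 [ 0.116 -0.064] [0.037 0.131] 88.3
wall -1 1656 [ 0.117 -0.069] [0.045 0.13 ] 87.7
amber px 108 [ 0.614 -0.008  0.319]
tcp [ 0.5391 -0.0824  0.3655] F [ 0.3  0.3 -4. ] 0.283 29.9
clock: 20.38
position: [0.5391, -0.0826, 0.3656]
ee_rot: [-2.819, -1.387, -0.0]
force: [-0.2, 0.0, -3.0]
width: 0.283
gripper_force: 22.0
n 3100 rect [ 0.099 -0.074] [0.055 0.158] 78.6
wall 1 783 [ 0.111 -0.072] [0.036 0.131] 84.8
wall -1 1622 [ 0.111 -0.077] [0.045 0.13 ] 83.7
amber px 117 [ 0.61  -0.011  0.311]
tcp [ 0.5391 -0.0827  0.3655] F [ 0.5 -0.4 -2.4] 0.282 22.0
```

```bash
python3 -m creep '[[0,0,0,0,0]]' 22;python3 ang.py|grep -v n; python3 -m creep '[[0,0,0,0,0]]' 22;python3 ang.py | grep -E 'wall|amber'
```

```text
clock: 20.55
position: [0.539, -0.0828, 0.3654]
ee_rot: [2.819, 1.387, -0.0]
force: [0.1, -1.6, -4.2]
width: 0.28
gripper_force: 22.0
wall 1 716 [ 0.103 -0.087] [0.037 0.126] 77.6
wall -1 1566 [ 0.101 -0.089] [0.046 0.13 ] 76.7
amber px 133 [ 0.603 -0.02   0.3  ]
tcp [ 0.539  -0.0829  0.3654] F [ 0.1 -0.1 -3. ] 0.281 22.0
clock: 20.72
position: [0.5391, -0.0828, 0.3655]
ee_rot: [-2.819, -1.387, -0.0]
force: [-0.0, -0.5, -3.5]
width: 0.283
gripper_force: 22.0
wall 1 729 [ 0.103 -0.088] [0.037 0.126] 77.8
wall -1 1560 [ 0.101 -0.09 ] [0.045 0.13 ] 76.7
amber px 136 [ 0.604 -0.018  0.299]
```

```bash
python3 -m creep '[[0,0,0,0,0],[0,0,0,0,0]]' 16;python3 ang.py|grep -E 'wall|amber|tcp'; python3 -m creep '[[0,0,0,0,0],[0,0,0,0,0]]' 13;python3 ang.py | grep -E 'wall|amber|tcp'
```

```text
clock: 21.02
position: [0.5391, -0.0828, 0.3655]
ee_rot: [2.819, 1.387, 0.0]
force: [-0.0, -0.0, -3.9]
width: 0.282
gripper_force: 16.0
wall 1 696 [ 0.09  -0.099] [0.039 0.129] 70.3
wall -1 1515 [ 0.089 -0.102] [0.046 0.13 ] 69.6
amber px 140 [ 0.596 -0.029  0.289]
tcp [ 0.539  -0.0828  0.3655] F [ 0.4 -0.1 -3.7] 0.283 16.0
clock: 21.32
position: [0.539, -0.0828, 0.3655]
ee_rot: [2.819, 1.387, -0.0]
force: [-0.6, -0.4, -3.8]
width: 0.282
gripper_force: 13.0
wall 1 673 [ 0.076 -0.112] [0.039 0.126] 63.6
wall -1 1464 [ 0.075 -0.111] [0.046 0.129] 63.5
amber px 131 [ 0.587 -0.039  0.279]
tcp [ 0.5391 -0.0828  0.3655] F [-0.3  0.  -3.5] 0.283 13.0
```

```bash
python3 -m creep '[[0,0,0,0,0],[0,0,0,0,0]]' 11;python3 ang.py|grep -E 'wall|amber|tcp'; python3 -m creep '[[0,0,0,0,0],[0,0,0,0,0]]' 10;python3 ang.py | grep -E 'wall|amber|tcp'
```

```text
clock: 21.62
position: [0.5391, -0.0828, 0.3655]
ee_rot: [2.819, 1.387, 0.0]
force: [-0.4, -0.4, -4.0]
width: 0.276
gripper_force: 11.0
wall 1 664 [ 0.07  -0.114] [0.04  0.129] 60.0
wall -1 1450 [ 0.069 -0.117] [0.045 0.131] 59.6
amber px 127 [ 0.583 -0.044  0.277]
tcp [ 0.5391 -0.0828  0.3655] F [ 0.5 -0.3 -4.9] 0.284 11.0
clock: 21.92
position: [0.539, -0.0828, 0.3655]
ee_rot: [2.819, 1.387, -0.0]
force: [-0.2, 0.6, -3.8]
width: 0.278
gripper_force: 10.0
wall 1 662 [ 0.065 -0.119] [0.039 0.127] 58.0
wall -1 1433 [ 0.063 -0.12 ] [0.043 0.129] 57.4
amber px 122 [ 0.579 -0.049  0.274]
tcp [ 0.5391 -0.0828  0.3655] F [-0.1 -0.1 -3.9] 0.285 10.0
```

```bash
python3 -m creep '[[0,0,0,0,0],[0,0,0,0,0]]' 8.5;python3 ang.py|grep -E 'wall|amber|tcp'; python3 -m creep '[[0,0,0,0,0],[0,0,0,0,0]]' 7.5;python3 ang.py | grep -E 'wall|amber|tcp'
```

```text
clock: 22.22
position: [0.5391, -0.0827, 0.3655]
ee_rot: [2.819, 1.387, -0.0]
force: [0.3, 0.3, -3.6]
width: 0.279
gripper_force: 8.5
wall 1 627 [ 0.055 -0.122] [0.039 0.13 ] 53.4
wall -1 1411 [ 0.054 -0.124] [0.044 0.13 ] 53.4
amber px 128 [ 0.576 -0.055  0.27 ]
tcp [ 0.5391 -0.0828  0.3655] F [ 0.4 -0.  -5. ] 0.28 8.5
clock: 22.52
position: [0.5391, -0.0827, 0.3655]
ee_rot: [2.819, 1.387, 0.0]
force: [-0.5, 0.7, -3.8]
width: 0.285
gripper_force: 7.5
wall 1 636 [ 0.047 -0.126] [0.039 0.131] 50.3
wall -1 1400 [ 0.046 -0.128] [0.045 0.131] 49.2
amber px 137 [ 0.579 -0.053  0.258]
tcp [ 0.5391 -0.0828  0.3655] F [ 0.6 -0.2 -3.2] 0.286 7.5
```

```bash
python3 -m creep '[[0.1,0,0,0,0],[0.1,0,0,0,0]]' 7;python3 ang.py | grep -E 'wall|amber|tcp';python3 -m creep '[[0,0,0,0,0],[0,0,0,0,0]]' 7;python3 ang.py | grep -E 'wall|amber|tcp'; ls -t pics |head -1
```

```text
clock: 22.82
position: [0.5442, -0.0762, 0.3656]
ee_rot: [2.819, 1.387, 0.0]
force: [-0.4, -0.4, -2.8]
width: 0.284
gripper_force: 7.0
wall 1 776 [ 0.036 -0.13 ] [0.041 0.131] 45.1
wall -1 1386 [ 0.035 -0.132] [0.043 0.13 ] 46.9
amber px 100 [ 0.598 -0.022  0.217]
tcp [ 0.5445 -0.0755  0.3655] F [ 0.6  0.6 -2.5] 0.284 7.0
clock: 23.12
position: [0.544, -0.0765, 0.3656]
ee_rot: [2.819, 1.387, 0.0]
force: [-0.5, 0.2, -2.4]
width: 0.284
gripper_force: 7.0
wall 1 781 [ 0.037 -0.13 ] [0.041 0.131] 44.9
wall -1 1380 [ 0.036 -0.132] [0.045 0.131] 44.6
amber px 0 
tcp [ 0.544  -0.0765  0.3656] F [-0.4  1.2 -3.1] 0.282 7.0
side_23.18.png
```

```bash
python3 - <<'E'
import cv2
a=cv2.imread('pics/side_23.18.png')[130:340,200:420]
from h import *
b=grab("scene")["pixels"][170:320,250:410]
cv2.imwrite('pics/c1.png',np.hstack([cv2.resize(a,(400,400)),cv2.resize(b,(400,400))]))
E
```

```text
(no output)
```

View pics/c1.png

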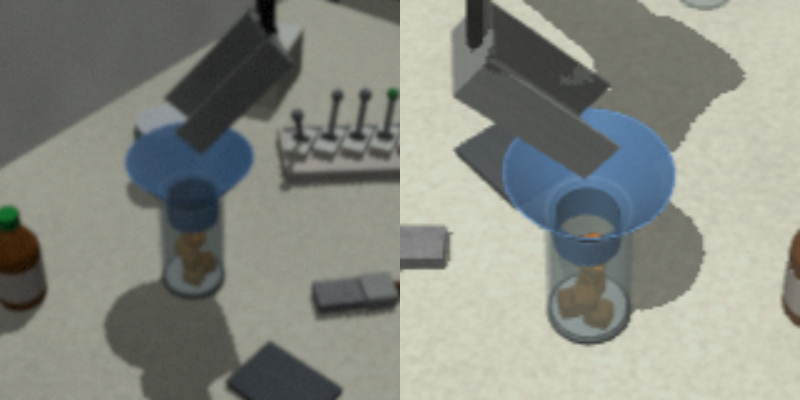

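The lumps went through: the jar shows amber pieces from (195,240) to (195,275) in the left crop. A bright bit at (593,235) in the right crop may be high in the spout, so I'll check it once the scoop is down.

```bash
python3 -m creep '[[0,0,-0.4,0,0],[0.2,-0.12,-0.2,0,0],[0.6,-0.37,0,0,0],[0.7,-0.43,0,0,0],[0.7,-0.43,0,0,0],[0.7,-0.43,0,0,0],[0.7,-0.43,0,0,0],[0.7,-0.43,0,0,0],[0.7,-0.43,0,0,0],[0.7,-0.43,0,0,0],[0.55,-0.33,0,0,0],[0.1,-0.07,0,0,0]]' 40; python3 -m creep '[[0,0,0.6,0,0],[0,0,1,0,0],[0,0,1,0,0],[0,0,1,0,0],[0,0,1,0,0],[0,0,0.4,0,0],[0,0,0,0,0]]' 20; sed -i 's/>.176/>.004/' ang.py; python3 ang.py; python3 - <<'E'
from h import *
for n in("scene","side"):
    d=grab(n); h=cv2.cvtColor(d["pixels"],cv2.COLOR_BGR2HSV); G=pts(d,np.c_[np.tile(np.arange(640),480),np.repeat(np.arange(480),640)],.05).reshape(480,640,3)
    m=cv2.inRange(h,(5,110,60),(25,255,255))*(np.hypot(G[...,0]-.59,G[...,1]+.016)<.14).astype(np.uint8)
    nn,l,s,c=cv2.connectedComponentsWithStats(m)
    for i in range(1,nn):
        if s[i,4]>8: print(n,c[i].round(1),s[i],np.median(cloud(d)[l==i],0).round(3))
    u,v=(325,255) if n=="scene" else (305,235); b=cv2.resize(d["pixels"][v-65:v+65,u-65:u+65],(400,400),interpolation=cv2.INTER_CUBIC)
    a=b if n=="scene" else np.hstack([a,b])
cv2.imwrite('pics/c2.png',a)
E
```

```text
clock: 24.72
position: [0.5747, 0.2231, 0.3899]
ee_rot: [-2.815, -1.391, -0.001]
force: [-0.4, -0.6, -3.2]
width: 0.282
gripper_force: 40.0
clock: 25.6
position: [0.5753, 0.2196, 0.1894]
ee_rot: [2.819, 1.386, -0.002]
force: [0.2, 0.0, -2.7]
width: 0.284
gripper_force: 20.0
n 2764 rect [-0.    -0.125] [0.162 0.194] 88.9
wall 1 653 [ 0.036 -0.132] [0.04  0.133] 47.7
wall -1 1290 [ 0.035 -0.132] [0.044 0.132] 45.6
amber px 459 [0.886 0.153 0.032]
tcp [0.576  0.2201 0.1907] F [ 0.4  0.5 -1.7] 0.283 20.0
side [309.7 258.9] [305 255  10   9  43] [0.56  0.006 0.078]
side [302.4 262.7] [300 260   5   6  17] [0.57  0.016 0.07 ]
```

View pics/c2.png

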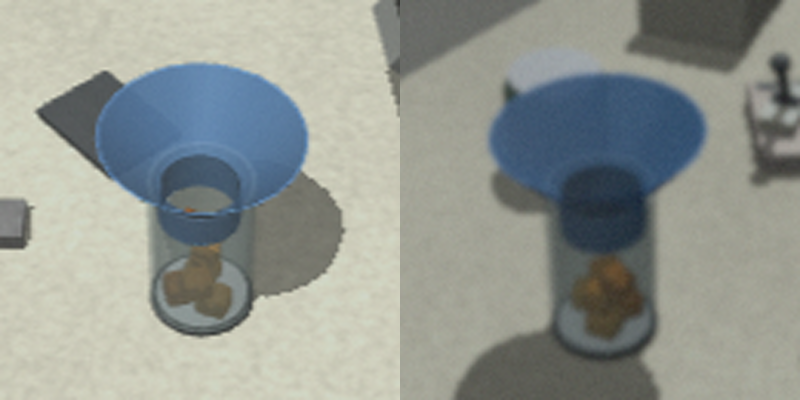

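The pile sits below the spout (side view, around (605,290)) and the funnel is clear. Setting the scoop down.

```bash
python3 -m creep '[[0,0,0.3,0,0],[0,0,0.3,0,0],[-0.2,0,0.3,0,0],[-0.2,0,0.3,0,0],[-0.2,0,0.3,0,0],[-0.2,0,0.3,0,0],[-0.2,0,0.3,0,0],[-0.2,0,0.3,0,0],[-0.2,0,0.3,0,0],[-0.1,0,0.2,0,0],[0,0,0,0,0]]' 8; python3 ang.py
```

```text
clock: 27.12
position: [0.5383, 0.1721, 0.0729]
ee_rot: [-2.819, -1.387, 0.002]
force: [-0.7, 0.5, -0.5]
width: 0.009
gripper_force: 0.0
n 2494 rect [ 0.038 -0.033] [0.112 0.315] 89.6
wall 1 589 [ 0.067 -0.069] [0.038 0.125] 89.8
wall -1 1019 [ 0.065 -0.069] [0.04  0.131] 89.0
amber px 600 [0.881 0.152 0.032]
tcp [0.5388 0.1726 0.0734] F [ 0.1 -0.8  0.8] 0.012 0.0
```

```bash
python3 -m creep '[[0,0,-0.5,0,0],[0,0,-1,0,0],[0,0,-1,0,0],[0,0,-1,0,0],[0,0,-1,0,0],[0,0,-1,0,0],[0,0,0,0,0]]'; python3 - <<'E'
from h import *
d=grab("side"); C=cloud(d); h=cv2.cvtColor(d["pixels"],cv2.COLOR_BGR2HSV)
for z0 in(.05,.075,.1,.11):
    m=(abs(C[...,2]-z0)<.004)&(h[...,2]<45)&(np.hypot(C[...,0]-.54,C[...,1]-.18)<.08); print(z0,m.sum(),C[m].mean(0).round(3) if m.any() else"")
m=(C[...,2]>.004)&(C[...,2]<.06)&(np.hypot(C[...,0]-.58,C[...,1]-.23)<.11); print(cv2.minAreaRect(C[m][:,:2].astype(np.float32)),np.percentile(C[m][:,2],[2,98]).round(3))
e=grab("scene"); cv2.imwrite('pics/c3.png',np.hstack([cv2.resize(d["pixels"][150:400,120:440],(400,312)),cv2.resize(e["pixels"][150:400,120:440],(400,312))]))
E
```

```text
clock: 28.05
position: [0.5404, 0.1739, 0.2976]
ee_rot: [2.818, 1.387, 0.011]
force: [-0.3, -0.2, 0.0]
width: 0.004
gripper_force: 0.0
0.05 48 [0.526 0.165 0.05 ]
0.075 56 [0.513 0.148 0.075]
0.1 61 [0.5   0.131 0.1  ]
0.11 61 [0.495 0.125 0.111]
((0.5779491662979126, 0.22510945796966553), (0.1895350217819214, 0.09018953889608383), 61.43910598754883) [0.004 0.053]
```

View pics/c3.png

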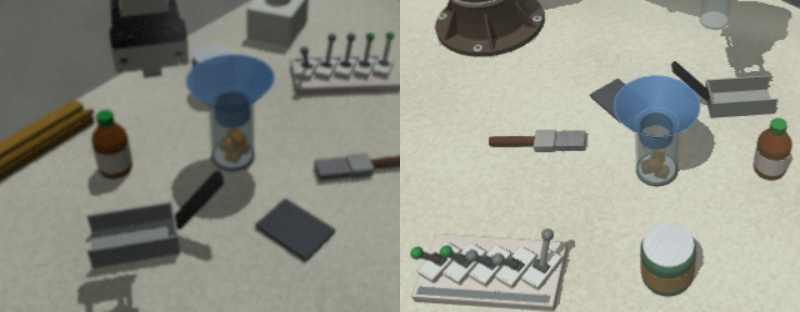

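The scoop lies flat and empty at (135,238) in the left crop, the lumps are in the jar at (235,143), and the bystanders are in place. The green toggles are over, and the arm is clear.

```bash
python3 -c "
from cell import sign_off; print(sign_off())"
```

```text
the job is handed in; nothing more can be done
None
```

The job is handed in: both green toggles are on, the lumps are through the funnel into the jar (none seen anywhere else, though I could not count all six), and the empty scoop is flat on the table and released about 5 cm from where it started; the sign-off gave no verdict.

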